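# Draw the ruler out of the half-covered stationery box

### The arm

A 6-joint arm with a two-finger parallel gripper is mounted at the origin on the work surface. World frame = base frame: x ahead of the robot, y to its left, z up, the work surface at z = 0. Lengths are in m, angles in rad, forces in N, time in s.
With the tool pointing down it reaches from about 0.225 to 0.875 m from the base axis. Payload 3.4 kg.
Tool frame: the origin (TCP) lies at the very end of the fingers, on their centre line; the grasp point (between the pads) lies 19 mm behind it; z points along the fingers, y is the line along which they close (so a half turn about z gives the same grasp; the last joint's range is limited). The gripper opens to 85 mm and grips with 20 to 120 N. Pads are 22 mm wide; open, the fingers measure 114 mm over their backs; the gripper's body (76 mm by 85 mm) begins 54 mm behind the grasp point. The pads swing forward as they close: fully open they stand 13 mm farther back than shut.
Start: joints at [-0.121, 0.276, 1.505, -0, 1.361, -0.121], TCP at [0.575, -0, 0.197] pointing down, gripper open.
Joint ranges: [-2.89, 2.89], [-0.75, 2.08], [0.22, 2.7], [-1.18, 4.32], [0.11, 2.71], [-2.7, 2.7]. Speed limits (rad/s): [2.57, 2.57, 3.14, 3.14, 3.14, 3.14].

### API

Orientations are given as a unit quaternion [w, x, y, z].
In Python, from rig import manip, eyes gives the robot as it stands.
- The arm moves only by the tool servo_tool, never from a script. Its argument "series" is text: rows parted by semicolons, each of 7 numbers parted by spaces: the shift along the tool's x, y, z in m, then the turn, a rotation vector about the tool's x, y, z in degrees, then the closure, from 0 (fully open) to 1 (shut). In form: dx dy dz ax ay az fingers; .... A call has 1 to 5 rows; each row is the pose to reach, as a shift and turn from the pose commanded when the call began, along the tool's axes at that moment; what a row does not reach only later rows make up. A row lasts 1/10 s, in which the tool goes at most 50 mm and 8.59 degrees, less where a joint would pass 70% of its speed; a pose out of reach is approached as far as the arm can. A call with a gripper value outside its range is refused whole. The fingers move at their own pace and stop on an object; "squeeze" is the grip in N (left out, the last holds). Time passes only in rows, so rows that repeat a pose let the fingers close. It gives the time, the measured TCP pose, the force, the opening and the grip force at its end, in the units of the state.
- manip.get_state(): the state, without advancing time (a new reading comes with each control period).
- eyes.get_image(name): name is "scene" or "side" or "wrist"; returns the picture (400x640x3 uint8, red, green, blue); there is no depth.
- eyes.camera_info(name): a dict with "fx", "fy", "cx", "cy" (pixels), "eye" and "orientation" of the camera in the world. Camera axes: x right, y down, z forward; pixel columns grow to the right and rows downward; lengths in m; the calibration is good to about 2 mm. A picture is of the moment at which its call begins: read the wrist's pose just before it. camera_info takes no time and is no camera call; for the wrist camera it gives the pose at the moment of the call.
- manip.sign_off(): hands the job in; it is judged then, once.
The state is a dict: "clock": time; "qpos": joint angles; "qd": joint speeds; "effort": joint torques, N m; "position": TCP position; "ee_rot": TCP orientation; "contact_force": force on the tool from outside, world axes, zero at the start; "moment": the same for the moment, N m; "width": finger opening in m; "gripper_force": force on a finger pad.
Only numpy, scipy, OpenCV 4.12 (cv2) and the standard library are available. Lean on these libraries where they do the work, as an engineer would, in place of code of your own. Each camera call takes 0.05 s, during which the arm holds its last target. There are 200 camera calls.

### The job

Slide the clear lid of the stationery box fully open, then take the wooden ruler out: it is longer than the opening, so tip its end up through the opening and draw it out slantwise from under the fixed cover without forcing it against the cover. Finish while still holding the ruler in the gripper, still, with every part of it at least 4 cm above the box and touching nothing else, leave the lid open, and do not disturb the mouse, glass or candle.

Things in the scene. Friction and masses are not known exactly. Their poses are not given: they have to be found in the camera images.
- box: Birch-plywood stationery box fixed on the desk, 348 mm long (its x), 168 wide (its y), 77 high; origin at the centre of its underside, z up. Walls 9 mm, floor 6 mm, inside 330 x 150 mm. One half has a fixed clear cover, the other (+x) half a sliding clear lid. The end wall at +x is only 68 mm high. The box's +x end points to the robot's left (world +y), give or take 0.3 rad.
- cover: Fixed clear cover of the box, 165 x 154 x 4 mm, part of the box. Origin: middle of its free edge, on its underside, 64 mm above the desk, at x = 0 in the box; from there it closes the half up to the box's -x end. Axes as the box's.
- rest (a point): Middle of the top of the pen rest under the fixed cover, at x = -120 mm in the box, 20 mm above the desk; 12 mm wide, it runs across the whole box. A second, equal rest stands at x = +120 mm. Axes as the box's.
- opening (a point): Centre of the opening that the lid uncovers, level with the box's rim (77 mm above the desk), at x = +85 mm in the box. With the lid fully open the opening is 160 mm long (box x = 5 to 165 mm) and 150 mm wide. Axes as the box's.
- pull (a point): Middle of the top of the lid's wooden pull bar: 12 mm thick along the box's x, 80 mm long along its y, 24 mm high, its top 97 mm above the desk. It stands at the middle of the clear lid (170 x 154 x 4 mm, top 73 mm above the desk) and moves with it; axes as the box's.
- lid (a joint): How far the lid is slid open, m: 0 shut, 0.16 fully open (stop). It grows as the lid slides towards the box's -x, over the fixed cover. It stays where it is left; sliding friction about 1.5 N.
- ruler: Flat wooden ruler, 300 mm long (its x), 30 mm wide (its y), 6 mm thick, about 60 g, with one brass edge and ruled marks. Origin: centre of its underside. It lies loose on the two pen rests along the box, underside 20 mm above the desk, its +x end under the sliding lid and its -x end under the fixed cover.
- end_a (a point): Middle of the underside edge at the ruler's +x end (the end under the sliding lid at the start).
- end_b (a point): Middle of the underside edge at the ruler's -x end (the end under the fixed cover).
- mouse: Black computer mouse on the desk, 100 x 58 x 32 mm; origin at the centre of its underside. Leave alone.
- tumbler: Drinking glass, 72 mm across, 115 mm high, standing on a 6 mm cork coaster; origin at the centre of its underside. Leave alone.
- candle: Candle in an amber glass, 76 mm across, 85 mm high; origin at the centre of its underside. Leave alone.

How it is judged:
On the way, in this order (a step that is already met when the one before it is completed fails the run):
1. the lid is slid fully open (value of joint lid above 0.145 m), for 0.2 s.
2. one end of the ruler (end_a) stands up out of the opening while the other (end_b) is still under the fixed cover, inside the box (height (world z) of end_a above 0.077 m and height (world z) of end_b below 0.064 m and x of end_b in the frame of box below 0 m and contact force between ruler and the fingers above 0.5 N), for 0.1 s.
At the end, for the whole second after the job is handed in: The ruler is held by the fingers, at rest (under 30 mm/s and 0.2 rad/s), both its ends at least 40 mm above the box's 77 mm rim (117 mm above the desk), touching neither the box nor any other thing, and the lid is still open by 130 mm or more (height (world z) of each of end_a, end_b above 0.117 m and contact force between ruler and the fingers above 1 N and contact force between ruler and box below 0.1 N and contact force between ruler and mouse below 0.1 N and contact force between ruler and tumbler below 0.1 N and contact force between ruler and candle below 0.1 N and linear speed of ruler below 0.03 m/s and angular speed of ruler below 0.2 rad/s and value of joint lid above 0.13 m); the arm keeps its last pose, push and grip.
It fails at once if the mouse is shifted more than 20 mm (distance of mouse from where it was at the start of the episode above 0.02 m).
It fails at once if the drinking glass is shifted more than 20 mm (distance of tumbler from where it was at the start of the episode above 0.02 m).
It fails at once if the candle is shifted more than 20 mm (distance of candle from where it was at the start of the episode above 0.02 m).
It fails at once if the ruler is forced against the fixed cover with more than 20 N (contact force between ruler and cover above 20 N).
It also fails if it takes over 51 s, if anything falls off the work surface, if the arm or the gripper's body presses on something with over 40 N, if the wrist force passes 120 N, or if a joint passes its speed limit or range.

## Working session

There is one attempt and no reset: what is moved stays moved. The work goes in short steps, Python scripts to look and compute and a tool call to move; the robot and the scene stay as the last step left them, time stands still between calls to the robot, and variables do not carry over. Pictures are saved under pics/ and viewed, at most 10 in all, crops included, and the job is handed in when it is done.

Besides the shell and the picture viewer there is one more tool, called after "Call:" as a command line: name --argument value ..., lists and objects as JSON in quotes. servo_tool: Moves the arm, as the interface text tells. Its arguments: {"type":"object","properties":{"series":{"type":"string"},"squeeze":{"type":"number"}},"required":["series"]}

```bash
mkdir -p pics; python3 - <<'E'
from rig import manip, eyes
import cv2
for n in ("scene","side","wrist"):
    i=eyes.camera_info(n); print(n,i)
    cv2.imwrite(f"pics/{n}0.png",eyes.get_image(n)[:,:,::-1])
s=manip.get_state();print(s)
E
```

```text
scene {'fx': 406.55574664300866, 'fy': 406.55574664300866, 'cx': 325.14988428387284, 'cy': 199.14626842610429, 'eye': array([ 1.21192111, -0.70179665,  0.60818789]), 'orientation': array([-0.44819272,  0.80885614,  0.32910101, -0.19122644])}
side {'fx': 374.7636721142364, 'fy': 374.7636721142364, 'cx': 321.0436600225696, 'cy': 195.31581986318463, 'eye': array([0.58166176, 0.59067163, 0.58656986]), 'orientation': array([ 0.01243129, -0.01100174,  0.88916263, -0.45729012])}
wrist {'fx': 344.89007417543587, 'fy': 344.89007417543587, 'cx': 320.0309876357821, 'cy': 198.3156363995628, 'eye': array([0.5737033 , 0.08072303, 0.37363996]), 'orientation': array([ 1.57749915e-01,  9.87478894e-01,  3.10555924e-04, -5.49604353e-04])}
{'clock': 0.15, 'qpos': array([-1.21007829e-01,  2.76449828e-01,  1.50584636e+00, -2.63437078e-05,
        1.36070496e+00, -1.21006353e-01]), 'qd': array([-5.57536751e-04, -2.68669896e-03, -4.63636207e-03, -5.16486275e-04,
       -9.85168872e-05,  2.74643346e-03]), 'effort': array([ 9.65923646e-04, -4.17143512e+01, -2.46032345e+01, -1.26433165e-04,
        7.58384820e-03, -3.43765259e-05]), 'position': array([5.74552549e-01, 3.41697886e-05, 1.96336799e-01]), 'ee_rot': array([-5.46507502e-04,  7.07105179e-01,  7.07108033e-01, -4.44365789e-04]), 'contact_force': array([1.15179695, 0.81988524, 0.93470485]), 'moment': array([-0.02067179,  0.01776764, -0.01029933]), 'gripper_force': 0.0, 'width': 0.08534637790928637}
```

View pics/scene0.png

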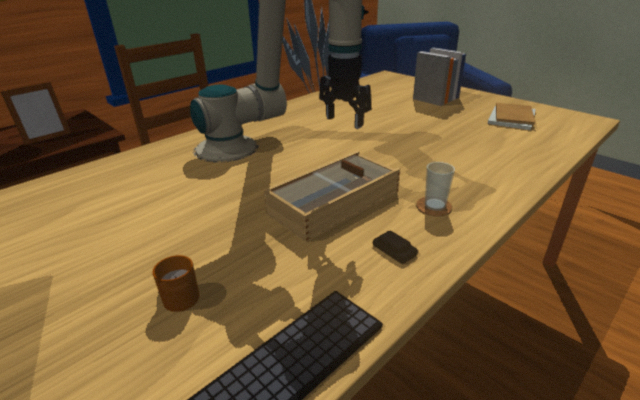

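View pics/wrist0.png

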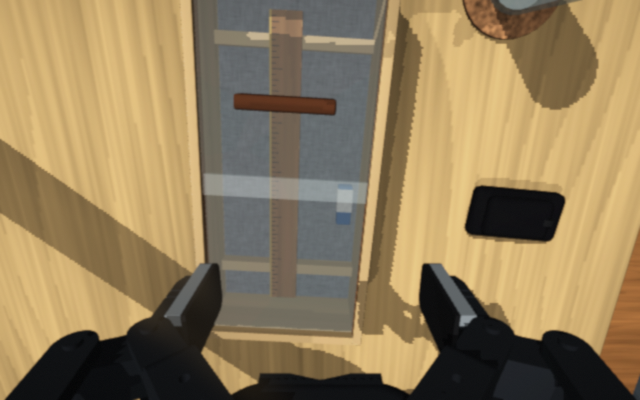

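View pics/side0.png

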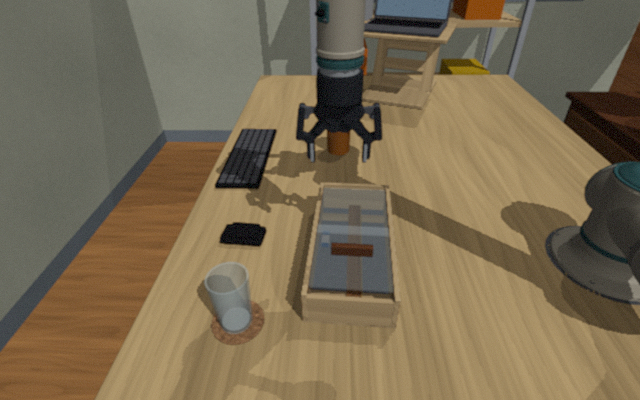

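The scene view shows the box mid-table with the mouse and glass on its far (+x) side and the candle far off. In the wrist view the pull is at about (285,104), the ruler runs from (286,12) to (285,295), and the cover edge is near row 186. Next I'll measure these.

```bash
cat > h.py <<'E'
import numpy as np, cv2
from scipy.spatial.transform import Rotation as R
def rot(q): return R.from_quat(np.roll(q,-1))
def ray(i,uv):
    d=rot(i["orientation"]).apply([(uv[0]-i["cx"])/i["fx"],(uv[1]-i["cy"])/i["fy"],1]); return i["eye"],d
def onz(i,uv,z):
    e,d=ray(i,uv); return e+d*(z-e[2])/d[2]
def proj(i,p):
    c=rot(i["orientation"]).inv().apply(np.asarray(p)-i["eye"]); return np.array([i["fx"]*c[0]/c[2]+i["cx"],i["fy"]*c[1]/c[2]+i["cy"]])
def tri(i,a,j,b):
    e,d=ray(i,a); f,g=ray(j,b); A=np.stack([d,-g],1); s=np.linalg.lstsq(A,f-e,rcond=None)[0]
    return (e+d*s[0]+f+g*s[1])/2, np.linalg.norm(e+d*s[0]-f-g*s[1])
E
python3 - <<'E'
from h import *
from rig import eyes
np.set_printoptions(precision=4,suppress=True)
W=eyes.camera_info("wrist");S=eyes.camera_info("side")
c={}
for n,i,roi in (("wrist",W,(70,135,215,360)),("side",S,(225,275,310,390))):
    im=cv2.imread(f"pics/{n}0.png");h=cv2.cvtColor(im,cv2.COLOR_BGR2HSV)
    m=cv2.inRange(h,(0,130,30),(12,255,140)); k=np.zeros_like(m); r=roi;k[r[0]:r[1],r[2]:r[3]]=255
    m&=k; cs,_=cv2.findContours(m,0,2); b=max(cs,key=cv2.contourArea); q=cv2.minAreaRect(b);print(n,q,cv2.boxPoints(q).tolist()); c[n]=q[0]
    for p in cv2.boxPoints(q): print(onz(i,p,.097))
print("pull tri",tri(W,c["wrist"],S,c["side"]), onz(W,c["wrist"],.092))
for n,p,z in (("rul a",(286,13),.026),("rul b",(285,296),.026),("rim BL",(205,330),.077),("rim BR",(356,338),.077),("rim R top",(398,0),.077),("rim L top",(193,0),.077),("ml",(234,40),.077)):
    print(n,onz(W,p,z))
for n,p,z in (("far L",(320,186),.077),("far R",(388,187),.077),("near L",(307,291),.068),("near R",(396,296),.068)): print("side",n,onz(S,p,z))
print(onz(S,(237,320),.006),onz(S,(243,235),.03))
im=cv2.imread("pics/wrist0.png")[0:350,150:450];cv2.imwrite("pics/c.png",cv2.resize(im,None,fx=1.7,fy=1.7,interpolation=2)) 
a=cv2.imread("pics/side0.png")[170:340,290:410];cv2.imwrite("pics/c2.png",cv2.resize(a,None,fx=3.5,fy=3.5,interpolation=2))
x=cv2.imread("pics/c.png");y=cv2.imread("pics/c2.png");y=y[:595];o=np.zeros((600,800,3),np.uint8);x=cv2.resize(x,(420,490));o[:490,:420]=x;o[:y.shape[0],425:425+y.shape[1]]=y[:,:375];cv2.imwrite("pics/cc.png",o)
E
```

```text
wrist ((284.0241394042969, 103.58966064453125), (100.64954376220703, 15.032837867736816), 3.3664605617523193) [[233.34483337402344, 108.137939453125], [234.2275848388672, 93.13104248046875], [334.70343017578125, 99.0413818359375], [333.8206787109375, 114.04827880859375]]
[0.5061 0.0638 0.097 ]
[0.5076 0.0749 0.097 ]
[0.5848 0.0706 0.097 ]
[0.5843 0.0593 0.097 ]
side ((351.861328125, 249.32754516601562), (40.131839752197266, 11.073723793029785), 2.385944128036499) [[331.5823059082031, 254.0242462158203], [332.0433044433594, 242.9601287841797], [372.1403503417969, 244.63084411621094], [371.6793518066406, 255.69496154785156]]
[0.5836 0.0918 0.097 ]
[0.5829 0.062  0.097 ]
[0.5071 0.0653 0.097 ]
[0.5102 0.0947 0.097 ]
pull tri (array([0.5447, 0.0666, 0.0855]), np.float64(0.0005661911997171048)) [0.5451 0.0669 0.092 ]
rul a [0.5427 0.1426 0.026 ]
rul b [ 0.5325 -0.1536  0.026 ]
rim BL [ 0.4545 -0.1602  0.077 ]
rim BR [ 0.6111 -0.17    0.077 ]
rim R top [0.6328 0.1424 0.077 ]
rim L top [0.4766 0.1424 0.077 ]
ml [0.5057 0.1145 0.077 ]
side far L [ 0.6136 -0.1605  0.077 ]
side far R [ 0.4499 -0.1584  0.077 ]
side near L [0.6261 0.1546 0.068 ]
side near R [0.4718 0.1623 0.068 ]
[0.755 0.172 0.006] [ 0.782  -0.0327  0.03  ]
```

View pics/cc.png

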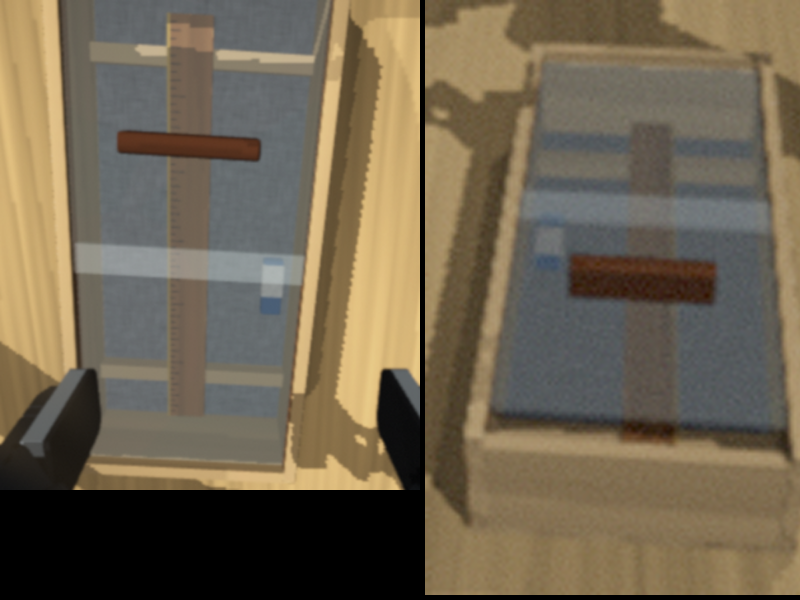

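The pull centre measures (0.5455, 0.0665) at its top, 80 mm long as specified, and the box yaw is about -3.5°. I'll shut the fingers, drop them behind the pull on its +y side, and push the lid toward -y.

Call:
servo_tool --series "0.035 -0.010 0 0 0 0 1; 0.070 -0.020 0 0 0 0 1; 0.102 -0.029 0 0 0 0 1; 0.102 -0.029 0.03 0 0 3 1; 0.102 -0.029 0.05 0 0 3 1" --squeeze 60

```text
clock: 0.65
position: [0.5451, 0.1032, 0.146]
ee_rot: [-0.0, 0.725, 0.689, -0.0]
contact_force: [-0.4, 0.4, -0.3]
width: 0.0121
gripper_force: 0.0
```

Call:
servo_tool --series "0 0 0.035 0 0 0 1; 0 0 0.060 0 0 0 1; -0.006 0 0.062 0 0 0 1; -0.020 0 0.062 0 0 0 1; -0.035 0 0.062 0 0 0 1"

```text
clock: 1.15
position: [0.5454, 0.0659, 0.0864]
ee_rot: [0.001, 0.725, 0.689, 0.001]
contact_force: [0.1, -0.7, -0.7]
width: 0.0001
gripper_force: 0.0
```

Call:
servo_tool --series "-0.020 0 0 0 0 0 1; -0.040 0 0 0 0 0 1; -0.060 0 0 0 0 0 1; -0.080 0 0 0 0 0 1; -0.095 0 0 0 0 0 1"

```text
clock: 1.65
position: [0.5402, -0.0305, 0.0868]
ee_rot: [0.002, 0.726, 0.688, 0.001]
contact_force: [0.2, 0.7, -0.5]
width: -0.0001
gripper_force: 0.0
```

Call:
servo_tool --series "-0.010 0 0 0 0 0 1; -0.020 0 0 0 0 0 1; -0.030 0 0 0 0 0 1; -0.038 0 0 0 0 0 1; -0.038 0 0 0 0 0 1"

```text
clock: 2.15
position: [0.5373, -0.0666, 0.085]
ee_rot: [0.0, 0.726, 0.688, -0.0]
contact_force: [-0.0, 0.3, -0.4]
width: -0.0001
gripper_force: 0.0
```

Call:
servo_tool --series "-0.005 0 0 0 0 0 1; -0.010 0 0 0 0 0 1; -0.012 0 0 0 0 0 1; -0.012 0 0 0 0 0 1"

```text
clock: 2.55
position: [0.5366, -0.0779, 0.085]
ee_rot: [-0.0, 0.725, 0.688, 0.0]
contact_force: [0.3, -1.4, 0.5]
width: -0.0003
gripper_force: 0.0
```

```bash
python3 - <<'E'
from rig import manip, eyes
import cv2
cv2.imwrite("pics/w1.png",eyes.get_image("wrist")[:,:,::-1]);cv2.imwrite("pics/s1.png",eyes.get_image("side")[:,:,::-1])
E
python3 -c "
import cv2,numpy as np
a=cv2.imread('pics/w1.png');b=cv2.imread('pics/s1.png')[120:340,240:440]
o=np.zeros((600,800,3),np.uint8);o[:250,:400]=cv2.resize(a,(400,250));o[:440,400:]=cv2.resize(b,(400,440));cv2.imwrite('pics/m1.png',o)"
```

```text
(no output)
```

View pics/m1.png

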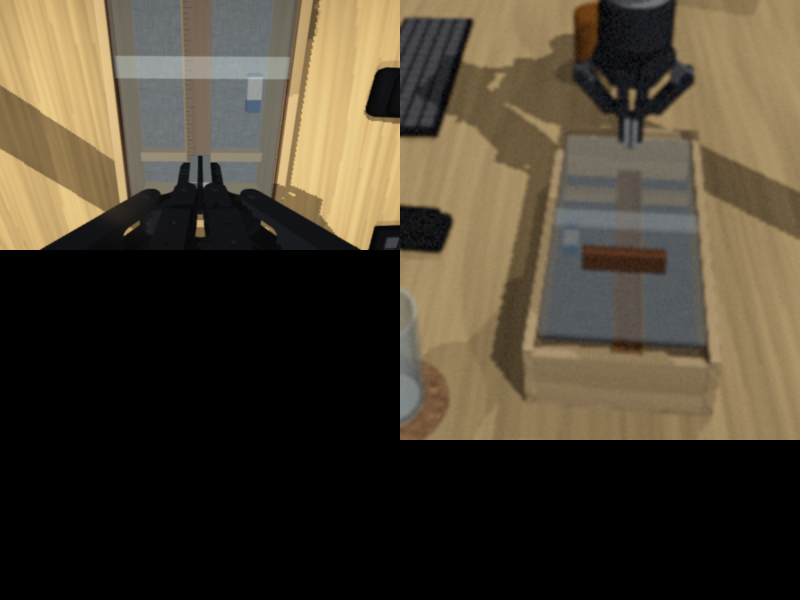

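The side view shows the bar still near (352,249), so the fingers went past it without moving the lid. I'll measure the bar again before retrying.

```bash
python3 - <<'E'
from h import *
from rig import eyes
S=eyes.camera_info("side");W=eyes.camera_info("wrist")
for f in ("side0","s1"):
    h=cv2.cvtColor(cv2.imread(f"pics/{f}.png"),cv2.COLOR_BGR2HSV)
    m=cv2.inRange(h,(0,130,30),(12,255,140)); m[:225]=0;m[280:]=0;m[:,:310]=0;m[:,390:]=0
    cs,_=cv2.findContours(m,0,2); print(f,cv2.boundingRect(max(cs,key=cv2.contourArea)))
for x,y,z in ((.5455,.0605,.097),(.5455,.0725,.097),(.5455,.0725,.073)): print(proj(S,(x,y,z)))
from rig import manip; s=manip.get_state(); print(s["position"], proj(S,s["position"]))
E
```

```text
side0 (332, 243, 41, 13)
s1 (332, 243, 41, 13)
[351.69564549 242.64950702]
[351.92253909 247.01560941]
[351.47369765 256.19228195]
[ 0.53664288 -0.07762422  0.08500791] [353.28669827 204.19528282]
```

```bash
python3 - <<'E'
from h import *
from rig import eyes,manip
s=manip.get_state();C=eyes.camera_info("scene");S=eyes.camera_info("side")
a=eyes.get_image("scene")[:,:,::-1]; b=eyes.get_image("side")[:,:,::-1]
p=proj(C,s["position"]);q=proj(S,s["position"]);print(p,q,proj(S,(.5746,0,.1963)),proj(C,(.5746,0,.1963)))
def crop(im,c,w=66): 
    x,y=int(c[0])-w,int(c[1])-w; return x,y,cv2.resize(im[y:y+2*w,x:x+2*w],(396,396),interpolation=cv2.INTER_NEAREST)
x1,y1,A=crop(a,p);x2,y2,B=crop(b,q);print(x1,y1,x2,y2)
cv2.imwrite("pics/m2.png",np.hstack([A,B]))
E
```

```text
[312.52606905 184.99554173] [353.28669827 204.19528282] [336.96484026 181.55441993] [343.91881512 140.50494029]
246 118 287 138
```

View pics/m2.png

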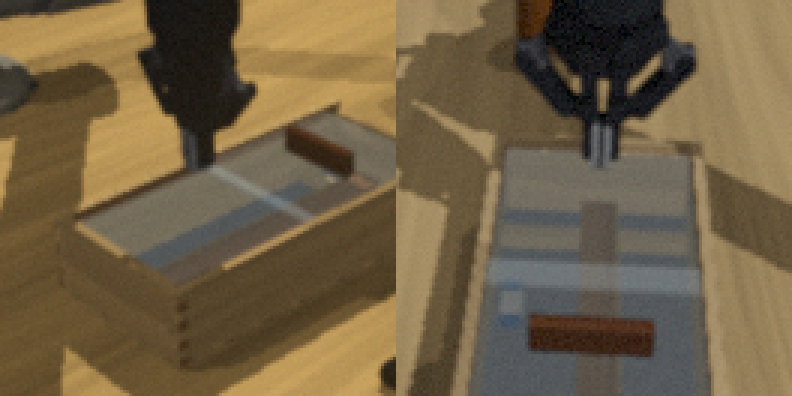

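```bash
python3 - <<'E'
from h import *
from rig import eyes,manip
C=eyes.camera_info("scene");S=eyes.camera_info("side")
print(tri(C,(312.7,173.3),S,(355,193)), manip.get_state()["position"])
# independent calibration check: bar centre in scene and side (view px)
print(tri(C,(246+322/3,118+150/3),S,(287+(592-396)/3,138+335/3)))
E
```

```text
(array([ 0.53462814, -0.07415408,  0.1176041 ]), np.float64(0.0008468816602081624)) [ 0.53662659 -0.07756761  0.08502061]
(array([0.54614551, 0.06857364, 0.08435958]), np.float64(0.005013434119477762))
```

The calibrated views put the visible fingertip at z = 0.118 while the reported TCP is at 0.085. x and y agree, and the wrist camera pose and the bar's height check out. So the real fingertips end about 33 mm short of the reported TCP along the tool z, which explains how they passed over the bar. I'll allow for that and go back.

Call:
servo_tool --series "0.045 0 0 0 0 0 1; 0.09 0 0 0 0 0 1; 0.135 0 0 0 0 0 1; 0.180 0 0 0 0 0 1; 0.182 0 0 0 0 0 1"

```text
clock: 3.25
position: [0.5461, 0.1091, 0.0851]
ee_rot: [-0.001, 0.724, 0.69, 0.001]
contact_force: [-0.3, -0.3, -0.8]
width: -0.0003
gripper_force: 0.0
```

Call:
servo_tool --series "0 0 0.015 0 0 0 1; 0 0 0.025 0 0 0 1; 0 0 0.034 0 0 0 1; 0 0 0.034 0 0 0 1"

```text
clock: 3.65
position: [0.5449, 0.1032, 0.0495]
ee_rot: [-0.001, 0.726, 0.688, -0.001]
contact_force: [-0.3, -0.4, 0.1]
width: -0.0
gripper_force: 0.0
```

Call:
servo_tool --series "-0.010 0 0 0 0 0 1; -0.020 0 0 0 0 0 1; -0.030 0 0 0 0 0 1; -0.04 0 0 0 0 0 1; -0.05 0 0 0 0 0 1"

```text
clock: 4.15
position: [0.5438, 0.0531, 0.0514]
ee_rot: [0.0, 0.726, 0.688, 0.0]
contact_force: [0.7, 2.5, 0.7]
width: -0.0002
gripper_force: 0.9
```

Call:
servo_tool --series "-0.015 0 0 0 0 0 1; -0.030 0 0 0 0 0 1; -0.045 0 0 0 0 0 1; -0.06 0 0 0 0 0 1; -0.075 0 0 0 0 0 1"

```text
clock: 4.65
position: [0.5393, -0.0222, 0.0511]
ee_rot: [-0.0, 0.725, 0.688, -0.0]
contact_force: [-0.2, 2.2, 1.3]
width: 0.0002
gripper_force: 1.0
```

Call:
servo_tool --series "-0.015 0 0 0 0 0 1; -0.030 0 0 0 0 0 1; -0.04 0 0 0 0 0 1; -0.048 0 0 0 0 0 1; -0.048 0 0 0 0 0 1"

```text
clock: 5.15
position: [0.5371, -0.0631, 0.051]
ee_rot: [-0.004, 0.727, 0.686, 0.004]
contact_force: [0.9, 17.6, 3.2]
width: 0.0001
gripper_force: 9.1
```

Call:
servo_tool --series "-0.003 0 0 0 0 0 1; -0.006 0 0 0 0 0 1; -0.007 0 0 0 0 0 1;-0.007 0 0 0 0 0 1"

```text
clock: 5.55
position: [0.5371, -0.063, 0.0511]
ee_rot: [-0.008, 0.728, 0.686, 0.008]
contact_force: [3.3, 35.3, 6.5]
width: 0.0
gripper_force: 17.5
```

Call:
servo_tool --series "0.010 0 0 0 0 0 1; 0.02 0 -0.04 0 0 0 0.6; 0.055 0 -0.08 0 0 0 0; 0.095 0 -0.10 0 0 0 0; 0.113 0 -0.1 0 0 0 0"

```text
clock: 6.05
position: [0.5456, 0.0389, 0.1549]
ee_rot: [0.003, 0.725, 0.689, 0.003]
contact_force: [0.5, -0.4, -0.1]
width: 0.0581
gripper_force: 0.0
```

Call:
servo_tool --series "0 0 0 0 0 0 0; 0 0 0 0 0 0 0"

```text
clock: 6.25
position: [0.5424, 0.0363, 0.1506]
ee_rot: [0.0, 0.725, 0.689, -0.001]
contact_force: [0.4, -0.1, -0.8]
width: 0.0848
gripper_force: 0.0
```

```bash
python3 - <<'E'
from h import *
from rig import manip, eyes
import json
s=manip.get_state();i=eyes.camera_info("wrist");print(s["position"],s["ee_rot"],s["contact_force"])
json.dump({k:np.asarray(v).tolist() for k,v in i.items()},open("w2.json","w"))
a=eyes.get_image("wrist")[:,:,::-1];b=eyes.get_image("side")[:,:,::-1]
cv2.imwrite("pics/w2.png",a);cv2.imwrite("pics/s2.png",b)
o=np.zeros((600,800,3),np.uint8);o[:360,:576]=cv2.resize(a,(576,360));o[360:,:]=cv2.resize(b[170:340,270:430],(400,425))[:240].repeat(2,1) if 0 else 0
o[:425,576:]=cv2.resize(b[170:340,300:400],(224,425));cv2.imwrite("pics/m3.png",o)
E
```

```text
[0.54239669 0.0363448  0.15056516] [ 3.44391382e-04  7.24956309e-01  6.88794383e-01 -7.27595083e-04] [ 0.44551712 -0.06109436 -0.79976552]
```

View pics/m3.png

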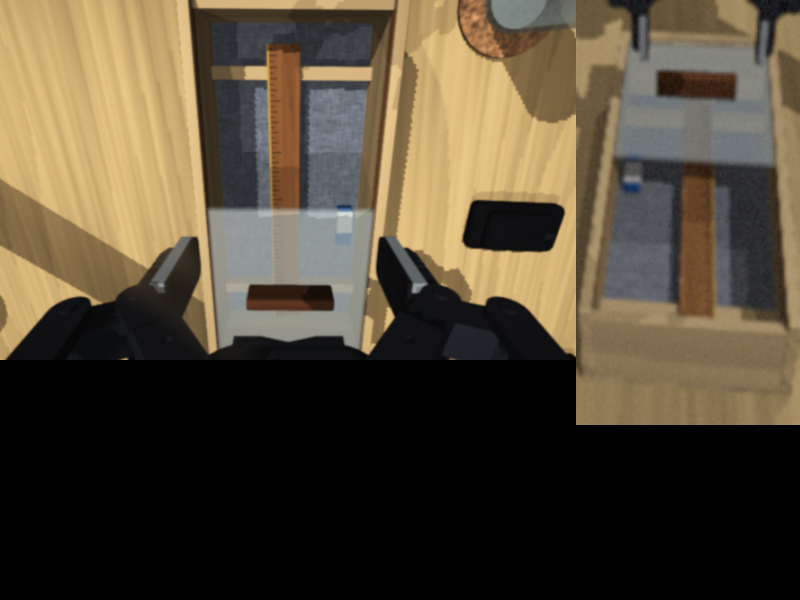

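The lid is fully open and the ruler shows clearly (end_a near pixel (317,48), rest at row 82, lid edge at row 232). Next: ruler edges, the rest and the walls.

```bash
python3 - <<'E'
from h import *
import json
np.set_printoptions(precision=4,suppress=True)
i={k:np.array(v) for k,v in json.load(open("w2.json")).items()}
h=cv2.cvtColor(cv2.imread("pics/w2.png"),cv2.COLOR_BGR2HSV)
m=cv2.inRange(h,(3,120,60),(18,255,255)); m[:,:285]=0;m[:,350:]=0;m[228:]=0
cs,_=cv2.findContours(m,0,2);b=max(cs,key=cv2.contourArea);m2=np.zeros_like(m);cv2.drawContours(m2,[b],-1,255,-1);print(cv2.boundingRect(b))
C=[];
for r in range(60,225,20):
    x=np.nonzero(m2[r])[0]; l,q=onz(i,(x[0]-.5,r),.026),onz(i,(x[-1]+.5,r),.026);C.append((l+q)/2);print(r,x[0],x[-1],C[-1],q[0]-l[0])
C=np.array(C);k=np.polyfit(C[:,1],C[:,0],1);print("dx/dy",k,np.degrees(np.arctan(k[0])))
print("end a",onz(i,(317,cv2.boundingRect(b)[1]),.026))
for n,p,z in (("rest top",(390/1.0,74/.9),.02),("lid edge",(320,208/.9),.073),("endwall in",(320,10/.9),.068),("bar",(290/.9,291/.9),.097),("wallL",(198/.9,120/.9),.077),("wallR",(384/.9,120/.9),.077)): print(n,onz(i,p,z))
E
```

```text
(298, 49, 37, 179)
60 298 332 [0.5424 0.1364 0.026 ] 0.028451727284950823
80 299 333 [0.5424 0.121  0.026 ] 0.02894048256522075
100 299 332 [0.5411 0.1051 0.026 ] 0.02860500201403826
120 300 332 [0.5406 0.0886 0.026 ] 0.028257583860851088
140 300 332 [0.5397 0.0715 0.026 ] 0.0287693810933205
160 301 332 [0.5392 0.0538 0.026 ] 0.028412178160739043
180 301 332 [0.5382 0.0354 0.026 ] 0.028946116598969618
200 302 332 [0.5376 0.0163 0.026 ] 0.02857861593127531
220 302 332 [ 0.5365 -0.0035  0.026 ] 0.029136656196314115
dx/dy [0.043  0.5367] 2.45967678084315
end a [0.5445 0.1446 0.026 ]
rest top [0.6047 0.1161 0.02  ]
lid edge [0.5398 0.0056 0.073 ]
endwall in [0.5479 0.1641 0.068 ]
bar [ 0.5381 -0.0642  0.097 ]
wallL [0.4718 0.0875 0.077 ]
wallR [0.6206 0.08   0.077 ]
```

```bash
python3 - <<'E'
from h import *
import json
from rig import eyes
np.set_printoptions(precision=4,suppress=True)
W={k:np.array(v) for k,v in json.load(open("w2.json")).items()};S=eyes.camera_info("side");c={}
for n,roi in (("w2",(300,350,260,380)),("s2",(190,220,320,390))):
    h=cv2.cvtColor(cv2.imread(f"pics/{n}.png"),cv2.COLOR_BGR2HSV);m=cv2.inRange(h,(0,130,20),(12,255,140));k=np.zeros_like(m);r=roi;k[r[0]:r[1],r[2]:r[3]]=255
    cs,_=cv2.findContours(m&k,0,2);q=cv2.minAreaRect(max(cs,key=cv2.contourArea));print(n,q);c[n]=q[0]
print(tri(W,c["w2"],S,c["s2"]))
for j in (.13,.145,.16): 
    p=np.array([.5365+.055*(.08-j),-.001+(.08-j),.097]); print(j,proj(S,p),proj(W,p))
E
```

```text
w2 ((322.0, 330.0), (26.0, 94.0), 90.0)
s2 ((353.4214172363281, 203.5710906982422), (33.15857696533203, 8.789020538330078), 2.862405300140381)
(array([ 0.5367, -0.0806,  0.0846]), np.float64(0.0009431642794598375))
0.13 [355.3326 207.1902] [315.9437 309.6424]
0.145 [355.413  203.0149] [315.9335 325.5298]
0.16 [355.4911 198.962 ] [315.9236 340.8861]
```

Bar is at y = -0.081, which matches a fully open lid (joint at about 0.16). The box origin is about y = 0, and the ruler axis is x = 0.537 + 0.043·y. I'll grasp at y = 0.088, clear of the rest.

Call:
servo_tool --series "0.03 -0.003 0.02 0 0 0 0; 0.052 -0.0046 0.05 0 0 0 0; 0.052 -0.0046 0.09 0 0 0 0; 0.052 -0.0046 0.12 0 0 0 0; 0.052 -0.0046 0.14 0 0 0 0"

```text
clock: 6.85
position: [0.5389, 0.0879, 0.0081]
ee_rot: [-0.001, 0.726, 0.688, -0.002]
contact_force: [0.2, -0.6, -0.3]
width: 0.0854
gripper_force: 0.0
```

Call:
servo_tool --series "0 0 0.01 0 0 0 0; 0 0 0.02 0 0 0 0; 0 0 0.027 0 0 0 0; 0 0 0.03 0 0 0 0; 0 0 0.03 0 0 0 0"

```text
clock: 7.35
position: [0.5411, 0.0886, -0.0153]
ee_rot: [0.001, 0.725, 0.689, 0.0]
contact_force: [-4.6, -1.1, 22.7]
width: 0.0854
gripper_force: 9.2
```

Call:
servo_tool --series "0 0 -0.008 0 0 0 0; 0 0 -0.008 0 0 0 0"

```text
clock: 7.55
position: [0.5427, 0.0891, -0.0092]
ee_rot: [0.002, 0.725, 0.688, 0.002]
contact_force: [0.3, 0.4, 0.2]
width: 0.0855
gripper_force: 0.0
```

```bash
python3 - <<'E'
from h import *
from rig import manip, eyes
s=manip.get_state();print(s["position"],s["contact_force"],s["moment"])
a=eyes.get_image("wrist")[:,:,::-1];b=eyes.get_image("side")[:,:,::-1]
cv2.imwrite("pics/w3.png",a);cv2.imwrite("pics/s3.png",b)
print(proj(eyes.camera_info("side"),s["position"]))
o=np.zeros((600,800,3),np.uint8);o[:250,:400]=cv2.resize(a,(400,250));o[:480,400:]=cv2.resize(b[160:340,275:425],(400,480));cv2.imwrite("pics/m4.png",o)
E
```

```text
[ 0.54267647  0.08908803 -0.00917381] [0.26934548 0.3623567  0.23397428] [-0.0275764  -0.00986302 -0.03218182]
[351.73314243 291.51333663]
```

View pics/m4.png

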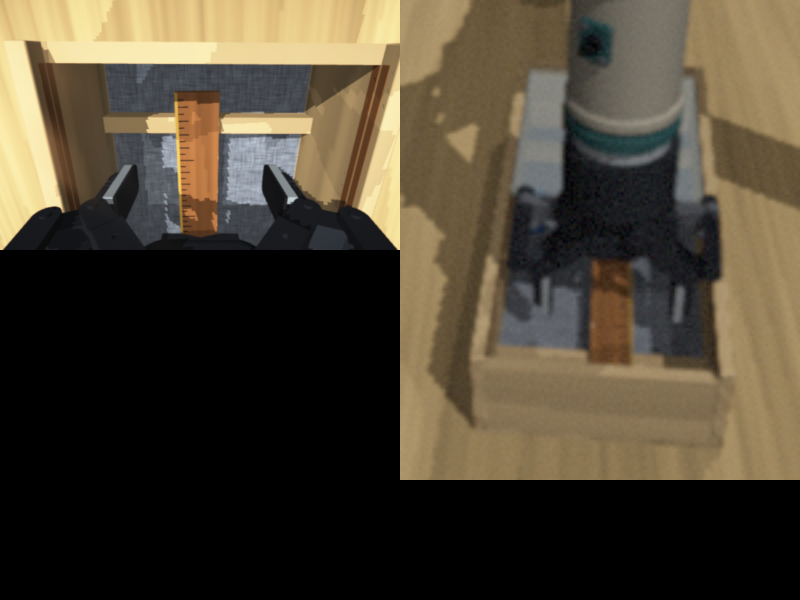

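The wide-open knuckles seem to have met the box's side rims; the pads straddle the ruler centrally (wrist view: pads at columns 125 and 275, ruler at 197). Part-closing narrows the linkage, so I'll do that before going lower.

Call:
servo_tool --series "0 -0.001 -0.004 0 0 0 0.45; 0 -0.001 -0.004 0 0 0 0.45; 0 -0.001 0 0 0 0 0.45; 0 -0.001 0.004 0 0 0 0.45; 0 -0.001 0.006 0 0 0 0.45"

```text
clock: 8.15
position: [0.5393, 0.0893, -0.0178]
ee_rot: [-0.0, 0.725, 0.688, -0.0]
contact_force: [-0.3, -0.0, 0.0]
width: 0.0466
gripper_force: 0.0
```

Call:
servo_tool --series "0 0 0.004 0 0 0 0.45; 0 0 0.006 0 0 0 0.45; 0 0 0.006 0 0 0 0.45"

```text
clock: 8.45
position: [0.5394, 0.0893, -0.0235]
ee_rot: [-0.0, 0.725, 0.688, -0.0]
contact_force: [0.6, 0.7, 0.4]
width: 0.0471
gripper_force: 0.0
```

Call:
servo_tool --series "0 0.001 0 0 0 0 0.7; 0 0.001 0 0 0 0 0.9; 0 0.001 0 0 0 0 0.9; 0 0.001 0 0 0 0 0.9; 0 0.001 0 0 0 0 0.9" --squeeze 90

```text
clock: 8.95
position: [0.5412, 0.0892, -0.0225]
ee_rot: [0.0, 0.725, 0.688, 0.0]
contact_force: [-0.5, -0.5, 4.6]
width: 0.027
gripper_force: 88.9
```

Call:
servo_tool --series "0.0007 0 -0.0043 0 1 0 0.9; 0.0013 0 -0.0086 0 2 0 0.9; 0.0019 0 -0.0129 0 3 0 0.9; 0.0025 0 -0.0193 0 4.5 0 0.9; 0.0031 0 -0.0257 0 6 0 0.9"

```text
clock: 9.45
position: [0.5407, 0.0923, 0.003]
ee_rot: [-0.037, 0.724, 0.687, 0.039]
contact_force: [-0.2, 0.2, -0.4]
width: 0.0273
gripper_force: 88.7
```

```bash
python3 - <<'E'
from h import *
from rig import manip, eyes
s=manip.get_state();print(s["position"],s["contact_force"],s["moment"],s["width"],s["gripper_force"])
a=eyes.get_image("wrist")[:,:,::-1];b=eyes.get_image("side")[:,:,::-1]
cv2.imwrite("pics/w5.png",a)
o=np.zeros((600,800,3),np.uint8);o[:250,:400]=cv2.resize(a,(400,250));o[:480,400:]=cv2.resize(b[160:340,275:425],(400,480));cv2.imwrite("pics/m5.png",o)
E
```

```text
[0.54074959 0.09231912 0.00302855] [-0.1723572   0.1785217  -0.35081959] [-0.04771185 -0.03174556 -0.02105967] 0.027334029932303126 88.67021799087524
```

View pics/m5.png

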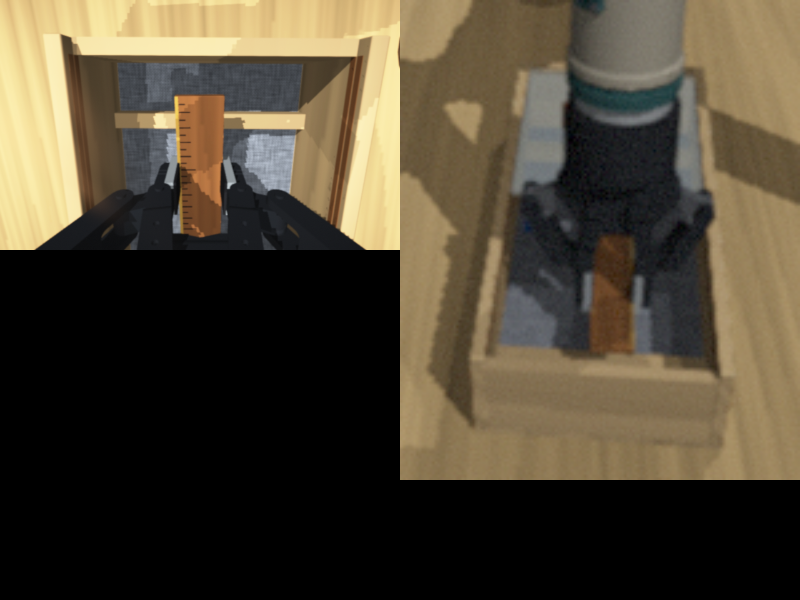

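The ruler follows the gripper with no external force, and end_a is rising (side view: the end is well clear of the rest). I'll continue to 13°.

Call:
servo_tool --series "0.0011 0 -0.007 0 1.75 0 0.9; 0.0021 0 -0.0140 0 3.5 0 0.9; 0.0028 0 -0.0205 0 5.25 0 0.9; 0.0034 0 -0.027 0 7 0 0.9; 0.0034 0 -0.027 0 7 0 0.9"

```text
clock: 10.05
position: [0.5414, 0.092, 0.0302]
ee_rot: [-0.078, 0.721, 0.683, 0.082]
contact_force: [1.3, -0.1, -0.8]
width: 0.0274
gripper_force: 88.7
```

```bash
python3 - <<'E'
from h import *
from rig import manip, eyes
np.set_printoptions(precision=4,suppress=True)
s=manip.get_state();print(s["position"],s["contact_force"],s["moment"],s["width"],s["gripper_force"])
r=rot(s["ee_rot"]);print("tilt",np.degrees(np.arcsin(r.apply([1,0,0])[2])))
for n,p in (("b",(-.244,0,-.0425)),("a",(.056,0,-.0425))): print(n,s["position"]+r.apply(p))
# measured end a: triangulate top edge of ruler end in wrist + scene/side by colour
W=eyes.camera_info("wrist");S=eyes.camera_info("side")
c={}
for n,i in (("wrist",W),("side",S)):
    im=eyes.get_image(n)[:,:,::-1];cv2.imwrite(f"pics/{n}6.png",im);h=cv2.cvtColor(im,cv2.COLOR_BGR2HSV)
    m=cv2.inRange(h,(3,140,60),(18,255,255));k=np.zeros_like(m)
    if n=="wrist":k[60:300,270:370]=255
    else:k[230:300,330:375]=255
    cs,_=cv2.findContours(m&k,0,2);b=max(cs,key=cv2.contourArea)[:,0];print(n,cv2.boundingRect(b))
    q=b[b[:,1]<=b[:,1].min()+2] if n=="wrist" else b[b[:,1]>=b[:,1].max()-2]
    c[n]=((q[:,0].min()+q[:,0].max())/2,q[:,1].min() if n=="wrist" else q[:,1].max())
print(c,tri(W,c["wrist"],S,c["side"]))
E
```

```text
[0.5414 0.092  0.0302] [ 1.3091 -0.1271 -0.7609] [-0.1277  0.068   0.0204] 0.027423866038556257 88.6844551563263
tilt 12.993816364065696
b [ 0.528  -0.1549  0.0167]
a [0.5438 0.137  0.0842]
wrist (281, 152, 78, 148)
side (347, 238, 16, 40)
{'wrist': (np.float64(319.5), np.int32(152)), 'side': (np.float64(355.0), np.int32(277))} (array([0.5423, 0.1367, 0.0859]), np.float64(0.0005266735523092156))
```

End_a triangulates to z ≈ 0.086 with end_b at about 0.017 under the cover, so step 2 is met with about 5 mm of clearance to the cover edge. Now I'll draw the ruler out along its own axis.

Call:
servo_tool --series "0.006 0 0 0 0 0 0.9; 0.014 0 0 0 0 0 0.9; 0.024 0 0 0 0 0 0.9; 0.034 0 0 0 0 0 0.9; 0.044 0 0 0 0 0 0.9"

```text
clock: 10.65
position: [0.5432, 0.137, 0.0401]
ee_rot: [-0.078, 0.72, 0.684, 0.082]
contact_force: [-0.1, -0.1, -0.5]
width: 0.0272
gripper_force: 88.7
```

Call:
servo_tool --series "0.010 0 0 0 0 0 0.9; 0.02 0 0 0 0 0 0.9; 0.03 0 0 0 0 0 0.9; 0.04 0 0 0 0 0 0.9; 0.05 0 0 0 0 0 0.9"

```text
clock: 11.15
position: [0.5458, 0.1852, 0.0513]
ee_rot: [-0.078, 0.721, 0.684, 0.082]
contact_force: [0.2, -0.1, -0.4]
width: 0.0274
gripper_force: 88.7
```

Call:
servo_tool --series "0.010 0 0 0 0 0 0.9; 0.02 0 0 0 0 0 0.9; 0.03 0 0 0 0 0 0.9; 0.04 0 0 0 0 0 0.9; 0.05 0 0 0 0 0 0.9"

```text
clock: 11.65
position: [0.5483, 0.2339, 0.0625]
ee_rot: [-0.078, 0.721, 0.684, 0.082]
contact_force: [-0.2, -0.2, -0.4]
width: 0.0273
gripper_force: 88.7
```

Call:
servo_tool --series "0.010 0 0 0 0 0 0.9; 0.02 0 0 0 0 0 0.9; 0.03 0 0 0 0 0 0.9; 0.04 0 0 0 0 0 0.9; 0.046 0 0 0 0 0 0.9"

```text
clock: 12.15
position: [0.5508, 0.2789, 0.073]
ee_rot: [-0.078, 0.721, 0.684, 0.082]
contact_force: [0.1, -0.4, -0.6]
width: 0.0277
gripper_force: 88.7
```

Call:
servo_tool --series "0.0034 0 -0.0146 0 0 0 0.9; 0.009 0 -0.039 0 0 0 0.9; 0.0157 0 -0.068 0 0 0 0.9; 0.0225 0 -0.0974 0 0 0 0.9; 0.027 0 -0.117 0 0 0 0.9"

```text
clock: 12.65
position: [0.5514, 0.2781, 0.1952]
ee_rot: [-0.077, 0.721, 0.684, 0.083]
contact_force: [-0.3, 0.7, -0.9]
width: 0.0275
gripper_force: 88.7
```

Call:
servo_tool --series "0 0 0 0 0 0 0.9; 0 0 0 0 0 0 0.9; 0 0 0 0 0 0 0.9; 0 0 0 0 0 0 0.9; 0 0 0 0 0 0 0.9"

```text
clock: 13.15
position: [0.5501, 0.2776, 0.1914]
ee_rot: [-0.078, 0.721, 0.684, 0.081]
contact_force: [0.0, -0.0, -0.6]
width: 0.0275
gripper_force: 88.7
```

```bash
python3 - <<'E'
from h import *
from rig import manip, eyes
np.set_printoptions(precision=4,suppress=True)
s=manip.get_state();print(s["position"],s["contact_force"],s["width"],s["gripper_force"],s["qd"])
r=rot(s["ee_rot"])
S=eyes.camera_info("side");C=eyes.camera_info("scene")
for n,p in (("b",(-.244,0,-.0425)),("a",(.056,0,-.0425))): q=s["position"]+r.apply(p);print(n,q,proj(S,q),proj(C,q))
a=eyes.get_image("scene")[:,:,::-1];b=eyes.get_image("side")[:,:,::-1]
cv2.imwrite("pics/m7.png",np.hstack([cv2.resize(a[40:290,200:520],(420,328)),cv2.resize(b[100:400,180:500],(380,328))]))
E
```

```text
[0.5501 0.2776 0.1914] [ 0.0154 -0.0005 -0.6038] 0.027468279516276676 88.72791051864624 [ 0.0012 -0.0036 -0.0092  0.0022  0.0016  0.0011]
b [0.5371 0.0306 0.1781] [357.2663 199.09  ] [341.1957 139.5731]
a [0.5525 0.3226 0.2454] [358.4997 305.2669] [412.2983  90.8982]
```

View pics/m7.png

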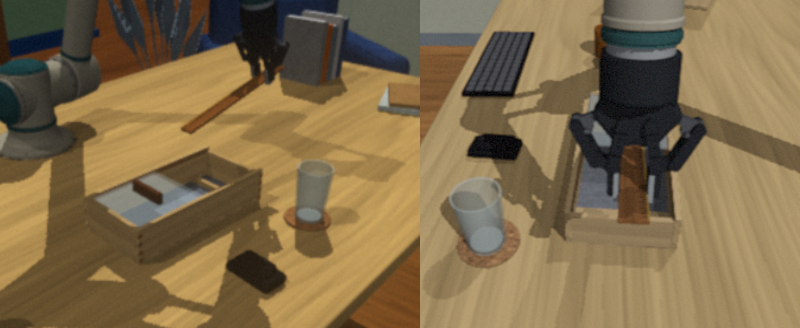

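The ruler hangs free well above the box. End_b appears at scene pixel (342,138), matching the predicted (341,140), so it is at z ≈ 0.178. The lid is open, and the glass and mouse are where they were. Handing in.

```bash
python3 -c "
from rig import manip
print(manip.sign_off())"
```

```text
the job is handed in; nothing more can be done
None
```

I slid the lid fully open, drew the ruler out slantwise with no contact force seen at the cover, and handed in at about 13 s; it is held still with its lowest end at z ≈ 0.178 m, the mouse and glass look unmoved and the arm never went near the candle, but the hand-in returned no verdict.

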